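# Snap the window retainer home with the pusher

## Robot

A 7-joint arm with a two-finger parallel gripper is mounted at the origin on a cart in front of the work surface, level with it; the furniture and walls round the work are solid. World frame = base frame: x ahead of the robot, y to its left, z up, the work surface at z = 0. Lengths are in mm, angles in rad, forces in N, time in s.
With the tool pointing down it reaches from about 400 to 875 mm from the base axis. Payload 19.3 kg.
Tool frame: the origin (TCP) lies at the very end of the fingers, on their centre line; the grasp point (between the pads) lies 19 mm behind it (grip_point_offset is the z of the grasp point in the tool frame, in mm); z points along the fingers, y is the line along which they close (so a half turn about z gives the same grasp; the last joint's range is limited). The gripper opens to 85 mm and grips with 20 to 120 N. Pads are 22 mm wide; open, the fingers measure 114 mm over their backs; the gripper's body (76 mm by 85 mm) begins 54 mm behind the grasp point. The pads swing forward as they close: fully open they stand 13 mm farther back than shut.
Start: joints at [-1.206, 0.521, -0.036, 1.599, 0.021, 1.021, -0.113], TCP at [263.285, 566.83, 231.291] pointing down, gripper open.
Joint ranges: [-2.91, 2.91], [-0.3, 2.13], [-1.5, 1.42], [0.17, 2.43], [-1.26, 4.41], [0.16, 1.93], [-2.52, 2.52]. Speed limits (rad/s): [1.89, 1.89, 2.39, 2.39, 3.01, 3.01, 3.01].

## Interface

Orientations are given as a 3x3 rotation matrix whose columns are the frame's x, y, z axes.
In Python, from workcell import movep, movel, goto_joints, open_gripper, clamp, wait, inverse_kinematics, read_state, camera, PlanningError, finish_job, grip_point_offset gives the robot as it stands. Calls block until the motion is done:
- movep(position, orientation): joint-space move of the TCP to a pose.
- movel(position, frame=None, max_speed=150, guard=None): straight line of the TCP; frame=None keeps the orientation; max_speed is the mean speed in mm/s. With guard (N) it stops when the force on the tool has changed by that much, and returns True; else False.
- goto_joints(angles): joint-space move.
- open_gripper() and clamp(): open the fingers fully, or close them until they stop; the grip force is fixed at half the most.
- wait(seconds).
- inverse_kinematics(position, orientation): joint angles nearest the present ones, or None.
- read_state(): the state.
- camera(name): name is "scene" or "top"; returns a dict with "image" (384x512x3 uint8, blue, green, red), "range_z" (384x512 float32, mm along the optical axis (not along the pixel's ray), 0 where there is no reading), "fx", "fy", "cx", "cy" (pixels), "cam_to_world" (4x4, takes a point from camera to world coordinates). Camera axes: x right, y up, looking along -z (the intrinsics and any distortion apply to the point x, -y, -z); pixel columns grow to the right and rows downward; lengths in mm; the calibration is good to about 2 mm. A picture is of the moment at which its call begins.
A pose or a line that the arm cannot do raises PlanningError and nothing moves.
- finish_job(): hands the job in; it is judged then, once.
The state is a dict: "time": time; "qpos": joint angles; "qvel": joint speeds; "joint_efforts": joint torques, N m; "eef_pos": TCP position; "tool_rot": TCP orientation; "ft_force": force on the tool from outside, world axes, zero at the start; "torque": the same for the moment, N m; "finger_gap": finger opening in mm; "gripper_force": force on a finger pad.
Only numpy, scipy, OpenCV 4.12 (cv2) and the standard library are available. Lean on these libraries where they do the work, as an engineer would, in place of code of your own. Each camera call takes 0.05 s, during which the arm holds its last target. There are 200 camera calls.

## Task

Take the standing pusher and use its flat foot to press the window retainer down into the filter housing, one end pad after the other, until both ends have snapped in and stay down; the depth differs from housing to housing, so feel for the bottom and do not force it. Press only with the pusher and never on the glass window. Then stand the pusher upright on its round mat again, let go, and leave everything else where it is.

Things in the scene. Friction and masses are not known exactly. Their poses are not given: they have to be found in the camera images.
- housing: grey filter housing screwed to the bench, base plate 110 x 250 mm, block 90 x 230 mm, rim 50 mm above the bench; origin: centre of its underside, z up, long axis y. Recess 67 x 172 mm (x, y) from above, and at each end in y a 26 mm wide channel with a steel spring catch, also open to above. Under the retainer two spring plungers (y = +66 and -66 mm) push it up.
- recess (a point): centre of the recess mouth at rim height. A pressed end of the retainer snaps under its catch after going down 10 to 19 mm: the depth is hidden, the same for both ends, different each time. A rubber stop (about 25 N per mm) comes 2 mm deeper. An end not snapped springs fully up again when let go; a snapped one springs back about 2 mm and stays.
- retainer: loose aluminium plate 64 x 170 x 10 mm (x, y, z), a 20 mm wide tab at each end (182 mm over tabs), lying level in the mouth of the recess on the plungers, underside 46 mm above that of the housing; origin: centre of its underside, z up, long axis y as the housing's. On top in the middle a round dark bezel, 48 mm across, 3 mm high, holding the window.
- pad_a (a point): centre of the flat round outlined pressing pad (30 mm across) on the retainer's top face at its +y end, 60 mm from the middle, 10 mm above the underside. Pressing an end down takes up to about 15 N before its catch snaps; at the rubber stop the force rises steeply. More than 35 N between pusher and retainer is forcing it.
- pad_b (a point): the same pad at the retainer's -y end. While only one end is snapped in, the plate lies tilted by up to about 0.13 rad and the other end stays up; the snapped pad is then at least 6 mm lower than at the start
- window: round glass window, 40 mm across, in the bezel in the middle of the retainer, not to be touched; origin: that of the retainer, window top 14 mm above it
- pusher: hand pusher, 118 mm tall, standing upright: grey flat round foot 28 mm across and 16 mm high, thin steel neck 18 mm across, and from 38 to 118 mm a black square handle 24 x 24 mm with flats facing its x and y; origin: centre of the foot's underside, z up; about 0.15 kg
- mat: black round rubber mat, 90 mm across, 3 mm thick, fixed on the bench, on which the pusher stands; origin: centre of its underside
- saline_bottle: white plastic bottle with a blue cap, 56 mm across, 118 mm tall, loose bystander; origin: centre of its underside
- objective_can: white canister with a black lid, 41 mm across, 53 mm tall, loose bystander; origin: centre of its underside
- tape_roll: roll of black tape lying flat, 53 mm across, 19 mm tall, loose bystander; origin: centre of its underside
- petri_dish: clear shallow round dish, 68 mm across, 13 mm tall, loose bystander; origin: centre of its underside
- hex_driver: yellow-handled hex driver lying flat, 184 mm long, 25 mm thick, loose bystander; origin: its middle, at bench height
Not all that is in view belongs to the job. Several things look just like the pusher: the one meant starts farthest to the robot's left.

How it is judged:
By the outcome, as a careful person would: the job done as asked, in the order asked, and still so for the second after the job is handed in, with the robot touching nothing.
It also fails if it takes over 51 s, if anything falls off the work surface, if the arm or the gripper's body presses on something with over 40 N, if the wrist force passes 120 N, or if a joint passes its speed limit or range.

## Working session

There is one attempt and no reset: what is moved stays moved. The work goes in short steps, each a Python script; the robot and the scene stay as the last script left them, time stands still between calls to the robot, and variables do not carry over. Pictures are saved under pics/ and viewed, at most 10 in all, crops included, and the job is handed in when it is done.

```bash
ls; mkdir -p pics; python3 - <<'E'
from workcell import *
import cv2,numpy as np,pickle
for n in("scene","top"):
    c=camera(n);cv2.imwrite(f"pics/{n}0.png",cv2.resize(c["image"],(800,600),interpolation=cv2.INTER_CUBIC));pickle.dump(c,open(f"{n}0.pkl","wb"))
    print(n,c["fx"],c["fy"],c["cx"],c["cy"],np.round(c["cam_to_world"],3).tolist(),[k for k in c])
s=read_state();print(s,grip_point_offset)
E
```

```text
pics
scene 456.32041043430274 456.32041043430274 255.83574169742772 192.1233236634638 [[0.901, 0.288, -0.323, 195.927], [-0.433, 0.606, -0.668, -725.421], [0.004, 0.742, 0.67, 952.329], [0.0, 0.0, 0.0, 1.0]] ['image', 'range_z', 'fx', 'fy', 'cx', 'cy', 'cam_to_world']
top 385.1418742088005 385.1418742088005 255.36710090185264 185.22695958292994 [[0.003, 0.994, -0.112, 477.928], [-1.0, 0.003, 0.0, 169.043], [0.001, 0.112, 0.994, 1073.026], [0.0, 0.0, 0.0, 1.0]] ['image', 'range_z', 'fx', 'fy', 'cx', 'cy', 'cam_to_world']
{'time': 0.1, 'qpos': array([-1.20621229,  0.52192478, -0.03633263,  1.59991958,  0.02123011,
        1.02113441, -0.11284667]), 'qvel': array([ 1.05900231e-04, -2.13586503e-03,  1.22750807e-03, -4.33154007e-04,
       -6.31880532e-06,  4.66751786e-04,  3.97208926e-04]), 'joint_efforts': array([ 2.41098503e-03, -9.28479195e+01,  1.98331185e+00, -3.70541275e+01,
        1.79885561e-02,  5.26119402e-03, -6.66230608e-05]), 'eef_pos': array([263.17026877, 566.5667305 , 230.81296414]), 'tool_rot': array([[-9.06945055e-01,  4.21248805e-01, -3.34657536e-04],
       [ 4.21248927e-01,  9.06944570e-01, -9.42674482e-04],
       [-9.35846634e-05, -9.95928088e-04, -9.99999500e-01]]), 'ft_force': array([0.33247599, 0.42180946, 0.23784016]), 'torque': array([-0.03004001, -0.00561537, -0.00678498]), 'gripper_force': 0.0, 'finger_gap': 85.30047044709482} -18.700000000000003
```

View pics/scene0.png

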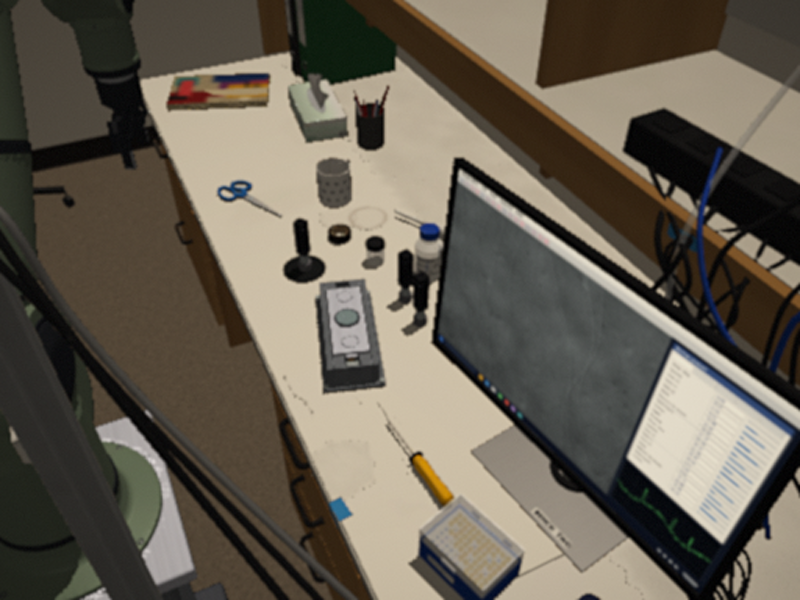

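View pics/top0.png

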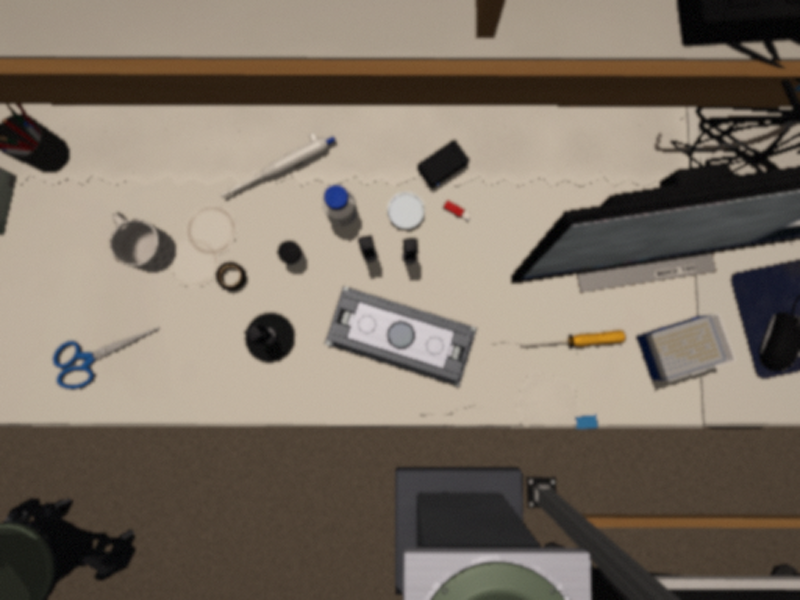

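The scene picture shows the housing at (350,335), with the retainer in it and the monitor to its right. In the top picture, three things look like the pusher: (268,335) on the round mat, (368,248) and (410,250). Image left is +y, so the one at (268,335), on the mat, is farthest to the robot's left. I'll confirm it in a crop and measure.

```bash
cat > h.py <<'E'
import numpy as np,cv2,pickle
def cloud(c):
    v,u=np.mgrid[:384,:512];z=c["range_z"].astype(float)
    p=np.stack([(u-c["cx"])/c["fx"]*z,-(v-c["cy"])/c["fy"]*z,-z],-1)
    M=c["cam_to_world"];P=p@M[:3,:3].T+M[:3,3];P[z<=0]=np.nan;return P
def ray(c,u,v,h):
    M=c["cam_to_world"];d=M[:3,:3]@np.array([(u-c["cx"])/c["fx"],-(v-c["cy"])/c["fy"],-1]);o=M[:3,3]
    return o+d*(h-o[2])/d[2]
E
python3 - <<'E'
from h import *
T=pickle.load(open("top0.pkl","rb"));S=pickle.load(open("scene0.pkl","rb"))
a=T["image"][140:260,140:320];b=S["image"][125:260,170:290]
a=cv2.resize(a,(800,533),interpolation=cv2.INTER_CUBIC)
cv2.imwrite("pics/c1.png",a)
cv2.imwrite("pics/c2.png",cv2.resize(b,(533,600),interpolation=cv2.INTER_CUBIC))
PT,PS=cloud(T),cloud(S)
g=cv2.cvtColor(T["image"],cv2.COLOR_BGR2GRAY)
# pusher
p0=ray(T,171.5,214.5,3);print("mat approx",p0)
for n,P in(("T",PT),("S",PS)):
    d=np.hypot(P[...,0]-p0[0],P[...,1]-p0[1])<60
    for lo,hi in((-5,8),(8,25),(50,80),(80,110),(112,135)):
        m=d&(P[...,2]>lo)&(P[...,2]<hi);q=P[m]
        if len(q)>3:
            r=cv2.minAreaRect(q[:,:2].astype(np.float32));print(n,lo,hi,len(q),q.mean(0).round(1),np.round(r[0]+r[1]+(r[2],),1))
# housing / retainer
h0=ray(T,256,215,50);print(h0)
for n,P in(("T",PT),("S",PS)):
    d=np.hypot(P[...,0]-h0[0],P[...,1]-h0[1])<150
    for lo,hi in((40,70),(46,53),(54,58)):
        m=d&(P[...,2]>lo)&(P[...,2]<hi);q=P[m];r=cv2.minAreaRect(q[:,:2].astype(np.float32));print(n,lo,hi,len(q),np.median(q,0).round(1),np.round(r[0]+r[1]+(r[2],),1))
E
```

```text
mat approx [515.82064164 401.08443042   3.        ]
T -5 8 1258 [515.1 398.2   1. ] [514.9 400.9 118.4 116.7  89.9]
T 8 25 30 [514.3 392.5  17.5] [515.2 393.4  13.9  25.3  86.8]
T 50 80 28 [513.9 391.2  62.7] [514.1 391.6  15.9  31.9  81.1]
T 80 110 33 [512.9 391.2  93.5] [514.6 391.4  13.3  28.6  85.8]
T 112 135 98 [514.8 399.  119.7] [515.  400.1  24.2  24.   35.9]
S -5 8 581 [513.4 394.1   1.3] [515.8 399.1 115.4 117.7  74. ]
S 8 25 47 [514.4 391.5  16.4] [511.6 396.6  33.   71.2  34.7]
S 50 80 71 [514.9 390.5  65. ] [516.5 390.9  20.5  30.5  78.9]
S 80 110 74 [515.5 390.9  94.7] [515.1 390.4  19.2  29.8  74.1]
S 112 135 51 [516.1 395.1 118.2] [516.9 396.4  27.3  22.9  39.7]
[513.57936149 166.96185468  50.        ]
T 40 70 2806 [515.9 166.9  53.5] [558.3 153.1 229.7 179.5  72.7]
T 46 53 1191 [515.9 164.2  49.6] [558.3 153.1 229.7 179.5  72.7]
T 54 58 956 [515.9 168.3  55.9] [562.7 156.1 212.9 167.5  75.5]
S 40 70 1842 [516.1 145.6  53.4] [565.9 151.6 237.3 188.4  72.7]
S 46 53 768 [512.3 132.7  49.8] [565.4 150.1 234.1 188.4  72.7]
S 54 58 605 [517.  147.2  56. ] [570.8 158.3 198.6 182.3  78.3]
```

View pics/c1.png

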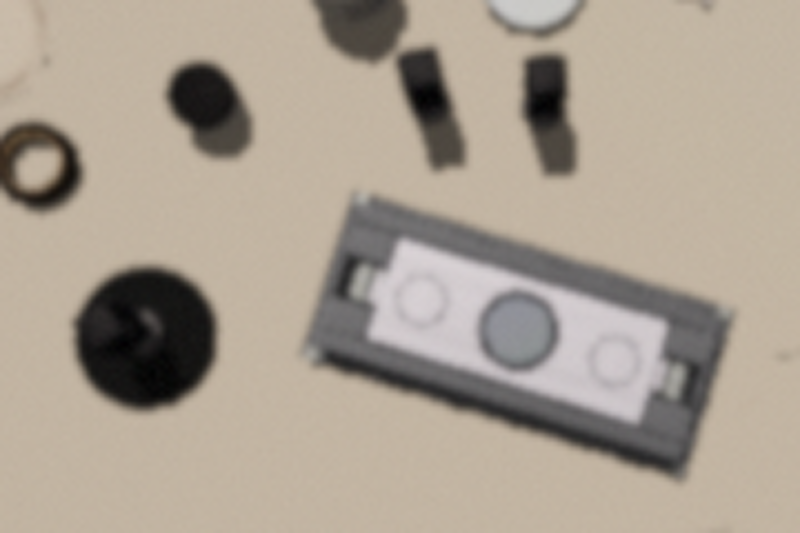

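View pics/c2.png

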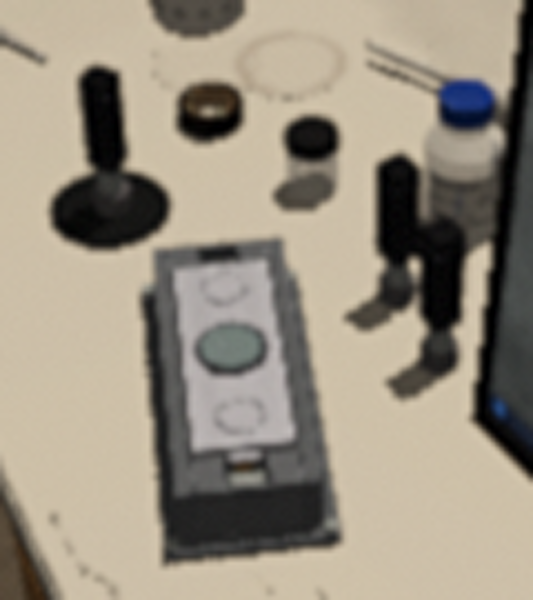

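The crop confirms the pusher: (145,335) in it is the one on the mat, farthest left, and the two look-alikes at (425,85) and (545,90) stand farther right. Next I'll get the exact fits.

```bash
cat >> h.py <<'E'
def retainer(c,P,ctr=(514,167)):
    hsv=cv2.cvtColor(c["image"],cv2.COLOR_BGR2HSV)
    d=np.hypot(P[...,0]-ctr[0],P[...,1]-ctr[1])<125
    m=(d&(hsv[...,2]>150)&(P[...,2]>30)).astype(np.uint8)
    m=cv2.morphologyEx(m,cv2.MORPH_OPEN,np.ones((3,3),np.uint8))
    k=max(cv2.findContours(m,0,2)[0],key=cv2.contourArea)
    return np.array([ray(c,u,v,56)[:2] for u,v in k[:,0]],np.float32)
E
python3 - <<'E'
from h import *
T=pickle.load(open("top0.pkl","rb"));S=pickle.load(open("scene0.pkl","rb"))
for n,c in(("T",T),("S",S)):
    P=cloud(c);print(n,"ret",cv2.minAreaRect(retainer(c,P)))
    hsv=cv2.cvtColor(c["image"],cv2.COLOR_BGR2HSV)
    # housing body above bench
    m=((np.hypot(P[...,0]-514,P[...,1]-167)<140)&(P[...,2]>46)&(P[...,2]<75)).astype(np.uint8)
    k=max(cv2.findContours(m,0,2)[0],key=cv2.contourArea)
    print("block",cv2.minAreaRect(np.array([ray(c,u,v,50)[:2] for u,v in k[:,0]],np.float32)))
    # mat
    m=((np.hypot(P[...,0]-515,P[...,1]-399)<75)&(hsv[...,2]<70)&(P[...,2]<12)).astype(np.uint8)
    k=np.vstack(cv2.findContours(m,0,2)[0]);hull=cv2.convexHull(np.array([ray(c,u,v,3)[:2] for u,v in k[:,0]],np.float32))
    print("mat",cv2.minEnclosingCircle(hull),cv2.fitEllipse(hull))
    # handle top
    m=((np.hypot(P[...,0]-515,P[...,1]-399)<40)&(P[...,2]>112)).astype(np.uint8)
    k=max(cv2.findContours(m,0,2)[0],key=cv2.contourArea)
    q=np.array([ray(c,u,v,121)[:2] for u,v in k[:,0]],np.float32);print("handle",cv2.minAreaRect(q));
    if n=="T":
        print(P[m>0][:,2].round(0));
        for v in range(170,215):
            r=P[v,150:185,2]
            if (np.nan_to_num(r)>10).any():print(v,"".join("#" if x>112 else "+" if x>30 else "-" if x>6 else "." for x in np.nan_to_num(r)))
    # neighbours: tall things near
    m=(P[...,2]>20)&(P[...,0]>400)&(P[...,0]<750)&(P[...,1]>-150)&(P[...,1]<560)
    nl,l,st,ce=cv2.connectedComponentsWithStats(m.astype(np.uint8))
    for i in range(1,nl):
        if st[i,4]>25:q=P[l==i];print("  obj",ce[i].round(),q.min(0).round(),q.max(0).round())
E
```

```text
T ret ((517.8414916992188, 171.10089111328125), (191.64337158203125, 63.361610412597656), 72.69000244140625)
block ((515.494384765625, 166.38609313964844), (229.1522674560547, 89.8720932006836), 72.69442749023438)
mat ((512.6254272460938, 398.3966369628906), 42.31464767456055) ((512.9528198242188, 398.0733947753906), (82.50916290283203, 83.94670104980469), 119.67993927001953)
handle ((514.9147338867188, 398.78021240234375), (24.291919708251953, 24.310998916625977), 35.05107879638672)
[116. 118. 121. 121. 120. 119. 118. 121. 120. 114. 118. 118. 122. 119.
 120. 119. 120. 113. 117. 120. 119. 120. 122. 123. 125. 121. 118. 118.
 115. 120. 124. 124. 118. 122. 119. 120. 121. 122. 121. 115. 118. 122.
 123. 120. 121. 120. 119. 119. 121. 120. 121. 120. 114. 121. 121. 122.
 122. 119. 119. 124. 120. 119. 120. 119. 115. 120. 119. 121. 122. 122.
 124. 123. 121. 115. 118. 112. 116. 121. 120. 119. 121. 120. 119. 120.
 117. 121. 123. 123. 118. 119. 119. 116. 121. 122. 118. 120. 119. 115.]
170 -----..............................
171 ------.............................
172 ..----.......................
[... 1268 characters left out ...]
7.]
S ret ((506.1483459472656, 124.68538665771484), (81.87858581542969, 62.288124084472656), 72.10935974121094)
block ((517.5237426757812, 162.11819458007812), (234.72930908203125, 89.87703704833984), 72.75035095214844)
mat ((516.1907348632812, 395.748779296875), 42.82422637939453) ((515.3424682617188, 396.2049865722656), (82.3410415649414, 84.00081634521484), 114.65936279296875)
handle ((515.74853515625, 391.6007995605469), (31.324764251708984, 27.717790603637695), 64.65625762939453)
  obj [300. 173.] [ 597. -150.   20.] [750. 292. 459.]
  obj [192. 153.] [502. 381.  20.] [533. 409. 123.]
  obj [240. 158.] [640. 336.  21.] [682. 377.  58.]
  obj [222. 211.] [441.  40.  20.] [592. 291.  66.]
```

```bash
cat >> h.py <<'E'
a=np.deg2rad(35.);R=np.array([[-np.sin(a),np.cos(a),0],[np.cos(a),np.sin(a),0],[0,0,-1.]])
E
python3 - <<'E'
from h import *
from workcell import *
T=pickle.load(open("top0.pkl","rb"))
g=cv2.cvtColor(T["image"],cv2.COLOR_BGR2GRAY)
m=np.zeros((384,512),np.uint8);m[195:235,238:276]=(g[195:235,238:276]<165)
x=[i for i in np.argwhere(m)]
n,l,st,ce=cv2.connectedComponentsWithStats(m)
for i in range(1,n):
    if 60<st[i,4]<600:print("bezel?",st[i],ray(T,*ce[i],59).round(1))
movep([515,399.3,160],R);print(read_state()["time"])
movel([515,399.3,76]);clamp();s=read_state();print(s["time"],s["finger_gap"],s["gripper_force"],s["eef_pos"],s["ft_force"])
movel([515,399.3,166]);s=read_state();print(s["time"],s["finger_gap"],s["eef_pos"],s["ft_force"])
c=camera("scene");cv2.imwrite("pics/s1.png",cv2.resize(c["image"][90:230,140:300],(685,600),interpolation=cv2.INTER_CUBIC))
E
```

```text
bezel? [238 195  38  13 243] [554.3 155.   59. ]
bezel? [247 205  19  19 279] [515.6 166.4  59. ]
bezel? [238 221  38  14 295] [475.6 176.   59. ]
1.2833
2.575 23.356385377510705 61.8624472618103 [515.13751245 399.40682274  76.22391957] [0.14342314 0.88938539 2.53684497]
3.325 23.42774102337552 [514.55772521 398.99820029 165.08634876] [ 0.8568575  0.5576889 -1.8222203]
```

View pics/s1.png

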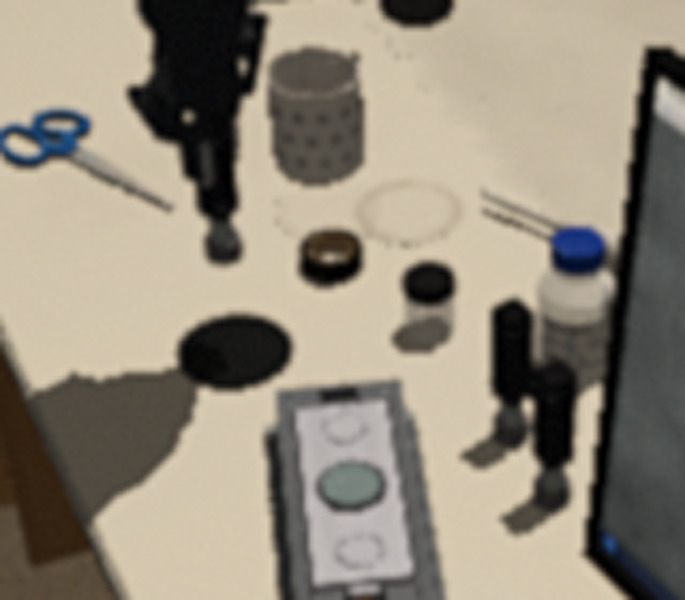

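The pusher is held, with its foot at (222,243) and the mat free at (235,350). Bezel and block fits agree on the housing centre (515.6,166.4), long axis at 72.7°. Next I'll go over the first pad.

```bash
cat >> h.py <<'E'
C=np.array([515.6,166.4]);L=np.array([np.cos(np.deg2rad(72.69)),np.sin(np.deg2rad(72.69))])
PA=C+60*L;PB=C-60*L
E
python3 - <<'E'
from h import *
from workcell import *
movel([*PA,166]);movel([*PA,138],max_speed=60);s=read_state();print(s["time"],s["eef_pos"],s["ft_force"],PA)
c=camera("scene");cv2.imwrite("pics/s2.png",cv2.resize(c["image"][140:260,180:280],(500,600),interpolation=cv2.INTER_CUBIC))
P=cloud(c)
for lo,hi in((68,80),(82,100)):
    m=(np.hypot(P[...,0]-PA[0],P[...,1]-PA[1])<30)&(P[...,2]>lo)&(P[...,2]<hi);q=P[m];print(len(q),q.min(0),q.max(0))
E
```

```text
5.3167 [533.45612986 223.63450192 137.87199577] [ 0.09686289  0.17085863 -1.73472531] [533.4524904 223.682533 ]
34 [522.17660509 207.46351891  68.25023545] [545.51912395 239.00578125  79.85124725]
36 [519.75465535 209.72212058  82.05497709] [545.43460122 223.19527739  98.6329776 ]
```

View pics/s2.png

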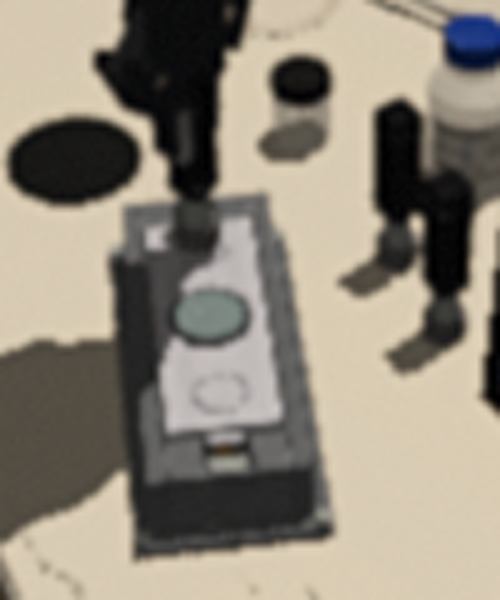

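The foot, at (197,235) in the crop, hovers over the far pad, with the bezel clear at (212,315). I'll press with a guard now.

```bash
cat >> h.py <<'E'
def press(xy):
    from workcell import movel,read_state
    f0=read_state()["ft_force"][2]
    h=movel([*xy,120],max_speed=20,guard=4);s=read_state();zc=s["eef_pos"][2];print("contact",h,s["time"],zc.round(2),s["ft_force"].round(1),f0)
    z=zc;log=[]
    h=movel([*xy,zc-8],max_speed=12,guard=24);s=read_state();print(h,s["time"],s["eef_pos"].round(2),s["ft_force"].round(1))
    if h:return zc
    h=movel([*xy,zc-24],max_speed=6,guard=14)   # changes relative to present force
    s=read_state();print("bottom",h,s["time"],s["eef_pos"].round(2),s["ft_force"].round(1),s["finger_gap"])
    return zc
E
python3 - <<'E'
from h import *
press(PA)
E
```

```text
contact True 6.1333 121.39 [1.  0.8 2.9] -0.6188518721045253
False 6.95 [533.42 223.73 113.38] [0.2 0.6 0. ]
bottom True 7.875 [533.66 223.86 111.3 ] [-2.8 -1.4 13.6] 23.25012744884553
```

```bash
cat >> h.py <<'E'
def step(xy,lim=24,n=12,d=.5):
    from workcell import movel,read_state
    z=read_state()["eef_pos"][2]
    for i in range(n):
        z-=d;movel([*xy,z],max_speed=10,guard=8);s=read_state();print(round(s["time"],2),round(z,2),s["eef_pos"].round(2),s["ft_force"].round(1))
        if s["ft_force"][2]>lim:break
E
python3 - <<'E'
from h import *
from workcell import *
s=read_state();print(s["ft_force"],s["eef_pos"])
c=camera("scene");cv2.imwrite("pics/s3.png",cv2.resize(c["image"][140:260,180:280],(500,600),interpolation=cv2.INTER_CUBIC))
E
```

```text
[-2.82516909 -1.44749064 13.56132643] [533.66452778 223.86150258 111.30191486]
```

View pics/s3.png

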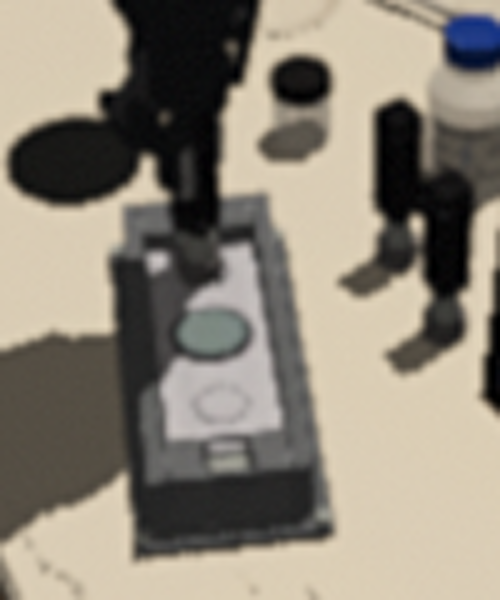

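The far end is well down: the recess wall shows at (200,235) behind the foot. I'll step on in small increments to be sure it is at the stop.

```bash
python3 - <<'E'
from h import *
from workcell import *
step(PA,lim=19,n=6,d=.3)
movel([*PA,122],max_speed=40);s=read_state();print(s["time"],s["ft_force"]);movel([*PA,150])
c=camera("scene");cv2.imwrite("pics/s4.png",cv2.resize(c["image"][140:260,180:280],(500,600),interpolation=cv2.INTER_CUBIC))
P=cloud(c)
def zat(P,xy,r=9):
    q=P[np.hypot(P[...,0]-xy[0],P[...,1]-xy[1])<r];q=q[q[:,2]<62];return len(q),np.median(q[:,2]).round(1)
for k in(-78,-70,-60,-50,-40,40,50,60,70,78):print(k,zat(P,C+k*L))
E
```

```text
8.18 111.03 [533.61 223.76 111.49] [-1.5  1.3 11.1]
8.43 110.73 [533.65 223.76 111.33] [-2.2  0.2 13.3]
8.68 110.43 [533.68 223.82 111.15] [-2.5  0.7 15.7]
8.93 110.13 [533.72 223.84 110.96] [-3.6  0.2 18.1]
9.18 109.83 [533.78 223.87 110.83] [-2.8  0.2 20.1]
9.6333 [ 0.56263894 -0.05366517 -2.09544795]
-78 (37, np.float64(57.4))
-70 (33, np.float64(56.9))
-60 (27, np.float64(55.1))
-50 (22, np.float64(54.3))
-40 (19, np.float64(53.7))
40 (17, np.float64(43.7))
50 (20, np.float64(43.2))
60 (17, np.float64(41.9))
70 (17, np.float64(41.3))
78 (13, np.float64(40.1))
```

View pics/s4.png

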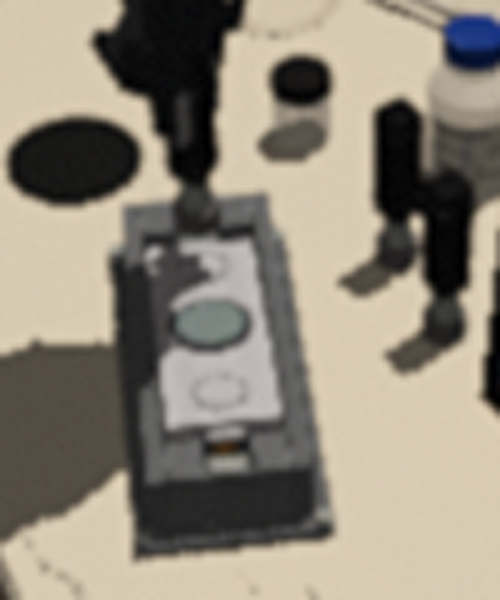

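End A has snapped in and stays down: its pad is at z≈42, end B's is still at ≈56. Now pad B, keeping the foot high over the window.

```bash
python3 - <<'E'
from h import *
from workcell import *
movel([*PB,150]);movel([*PB,136],max_speed=60)
press(PB)
if read_state()["ft_force"][2]<19:step(PB,lim=19,n=8,d=.3)
movel([*PB,122],max_speed=40);movel([*PB,166]);movel([515,399.3,166]);print(read_state()["time"])
for n in("scene","top"):
  c=camera(n);P=cloud(c)
  for k in(-70,-60,-50,50,60,70):
    q=P[np.hypot(*(P[...,:2]-(C+k*L)).transpose(2,0,1))<9];print(n,k,len(q),np.median(q[:,2]).round(1))
  if n=="scene":cv2.imwrite("pics/s5.png",cv2.resize(c["image"][120:260,160:280],(514,600),interpolation=cv2.INTER_CUBIC))
E
```

```text
contact True 12.1 120.23 [-0.1 -0.1  3.3] -1.04108812990213
False 12.9083 [497.68 109.06 112.16] [ 1.5 -0.2 -0.7]
bottom True 13.9583 [497.86 109.04 108.73] [-2.1 -1.6 13.3] 23.15491559062975
14.21 108.43 [497.86 109.1  108.82] [-2.7  0.2 11.5]
14.46 108.13 [497.92 109.08 108.66] [-2.9 -1.1 14.1]
14.71 107.83 [497.92 109.07 108.45] [-2.3 -1.6 17.7]
14.96 107.53 [497.96 109.04 108.3 ] [-4.2 -2.1 19.8]
18.0
scene -70 24 38.1
scene -60 21 39.2
scene -50 23 38.8
scene 50 18 38.8
scene 60 16 39.0
scene 70 18 38.5
top -70 36 38.3
top -60 36 38.5
top -50 37 38.4
top 50 36 38.3
top 60 35 38.6
top 70 31 38.6
```

View pics/s5.png

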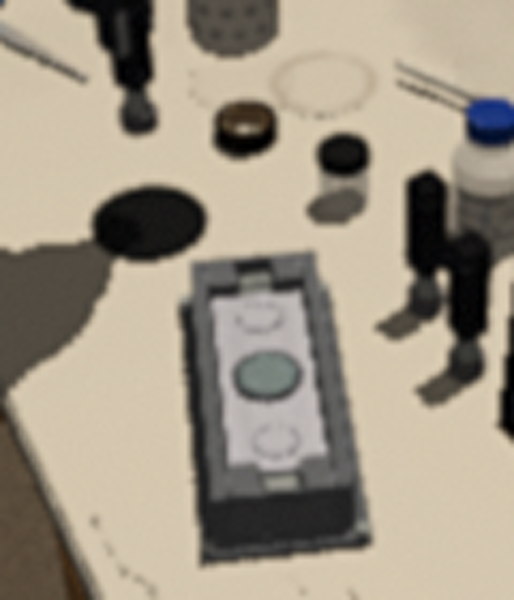

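Both ends are level at z≈38.5 (17 mm down) and stay there; the pusher's foot is at (138,110), above its mat at (150,222). Setting it down now.

```bash
python3 - <<'E'
from h import *
from workcell import *
movel([515,399.3,84],max_speed=80)
h=movel([515,399.3,66],max_speed=12,guard=4);s=read_state();print(h,s["time"],s["eef_pos"],s["ft_force"])
open_gripper();wait(.3);movel([515,399.3,175],max_speed=100);movep([400,480,260],R);wait(.3)
s=read_state();print(s["time"],s["ft_force"],s["finger_gap"])
c=camera("top");P=cloud(c)
m=((np.hypot(P[...,0]-515,P[...,1]-399)<45)&(P[...,2]>112)&(P[...,2]<130)).astype(np.uint8)
k=max(cv2.findContours(m,0,2)[0],key=cv2.contourArea);print(cv2.minAreaRect(np.array([ray(c,u,v,121)[:2] for u,v in k[:,0]],np.float32)),np.median(P[m>0][:,2]))
q=P[np.hypot(*(P[...,:2]-PB).transpose(2,0,1))<9];print(np.median(q[:,2]));q=P[np.hypot(*(P[...,:2]-PA).transpose(2,0,1))<9];print(np.median(q[:,2]))
cv2.imwrite("pics/s6.png",cv2.resize(camera("scene")["image"][90:260,140:320],(635,600),interpolation=cv2.INTER_CUBIC))
E
```

```text
True 20.0667 [515.02493448 399.33659267  76.1473581 ] [ 0.82698224 -0.04060082  6.69452037]
23.1333 [ 0.26686875  0.31658682 -0.17176527] 85.42816698627885
((511.9565124511719, 397.1409606933594), (24.20474624633789, 23.674819946289062), 34.350135803222656) 120.12520173363782
39.076579932469826
38.76945271872887
```

View pics/s6.png

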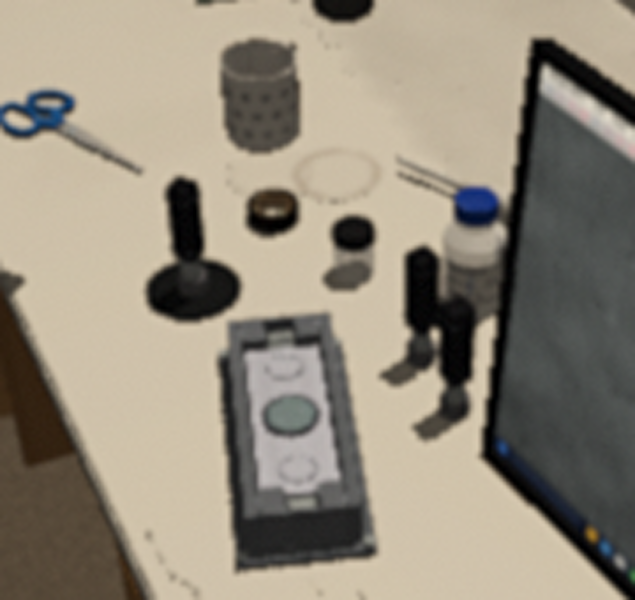

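The pusher stands upright and free on its mat at (190,240), the retainer is level and down at (290,415), and the gripper is clear. Handing in.

```bash
python3 -c "
from workcell import *
print(finish_job())"
```

```text
the job is handed in; nothing more can be done
None
```

Job handed in at about 23 s: both retainer ends are snapped in and level about 17 mm down (about 20 N at the stop), and the pusher stands upright and released on its mat, with nothing else seen to have moved.

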